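# Mix the red-capped tube on the vortex mixer in touch mode

## Task

First switch the vortex mixer to touch mode: press the green-dot end of its rocker fully down. Then take the red-capped tube out of the rack and stand it upright, cap up, in the mixer's rubber cup, pressing down with about 8 N so that the cup sits about 5 mm down in its 8 mm travel and is not bottomed; finish like that, with the tube still gripped and held pressed. Leave the speed dial, the other tubes in the rack and the other things on the bench as they are.

Things in the scene. Friction and masses are not known exactly. Their poses are not given: they have to be found in the camera images.
- mixer: vortex mixer, white housing with a blue sloped control panel at its front; fixed on the bench. 210 mm deep (its x), 150 mm wide (its y). Origin: centre of its underside, on the bench; x points to its rear, y to its left as seen by someone standing before the panel, z up. Front half: panel rising from 52 mm high at the front edge to 78 mm, sloped 17 degrees (facing forward and up). Rear half: flat housing 115 mm high that carries the black rubber cup head.
- rocker (a joint): white three-position mode rocker on the left of the panel, 22 x 38 mm, standing about 12 mm proud of it; rocks left-right. 0 = off (level), +0.2 rad = touch mode (left end, with the green dot, fully down), -0.2 rad = continuous (right end down). Pressing an end with about 3 N moves it; it stays where it is left.
- rocker_touch (a point): the green dot, on top of the left (touch) end of the rocker, 13 mm from its pivot; about 75 mm above the bench, 72 mm in front of and 52 mm left of the mixer's origin. It goes down about 4 mm when the rocker is pressed fully to touch. The panel is parallel to the rocker and about 8 mm below this point even when it is pressed. The cup head stands 122 mm behind it, its rim 79 mm higher.
- cup (a joint): spring-loaded cup head of the mixer, its downward travel in m: 0 = up, 0.008 = bottomed on its stop. About 3 N starts it moving, then 1 N more for each mm: 8 N at 5 mm, 11 N at the stop. It springs back when released.
- cup_seat (a point): centre of the floor inside the flared black rubber cup, 50 mm behind the mixer's origin, 140 mm above the bench when the cup is up; goes down with the cup. The floor is 18 mm across; the cup opens to 40 mm at its rim, which is 14 mm above the floor (154 mm above the bench), 48 mm over the outside.
- dial_pointer (a point): tip of the white pointer on the black speed dial (34 mm across, 15 mm tall) on the right of the panel, 76 mm from the rocker; the dial turns easily.
- rack: orange rack, 60 mm (x) by 200 mm (y) by 56 mm high, fixed; four places in one row along its y, 48 mm apart, at -72, -24, 24 and 72 mm. Origin: centre of its underside. The tubes stand on its floor, 6 mm above the bench, with 62 mm of each tube above the rack's top, through holes with about 2 mm play all round.
- red_tube_center (a point): centre of the sealed 50 ml conical tube with the RED cap, 58 mm above its bottom tip on its axis; the point's z points to the cap. Tube 116 mm long, 29 mm in diameter; cap 35 mm in diameter and the top 14 mm; the lowest 16 mm taper to a blunt tip 8 mm across. About 40 to 80 g.
- red_tube_tip (a point): middle of the blunt bottom tip of the red-capped tube, 58 mm below its centre.
- blue_tube_center (a point): centre of the like tube with the BLUE cap, another sample that stays in the rack.
- yellow_tube_center (a point): centre of the like tube with the YELLOW cap, another sample that stays in the rack.
- white_tube_center (a point): centre of the like tube with the WHITE cap, another sample that stays in the rack.
- tip_box_center (a point): centre of a pipette-tip box with a pink lid, 88 x 128 x 74 mm, loose on the bench.
- bottle_center (a point): centre of an amber reagent bottle with a white cap, 66 mm in diameter, 150 mm tall, loose on the bench.
- marker_center (a point): centre of a marker pen, white with a blue cap, 133 mm long, 13 mm thick, lying on the bench.
Things that resemble listed ones, but are neither listed nor needed, are in the scene too. Leave any purple or turquoise look-alike of the part that bears red_tube_center alone.

How it is judged (in metres and radians):
On the way, in this order (a step that is already met when the one before it is completed fails the run):
1. the rocker is pressed down to touch mode (value of joint rocker above 0.13 rad), for 0.2 s.
2. the red-capped tube is lifted clear of the rack in the gripper (z of red_tube_tip in the frame of rack above 0.062 m and contact force between the fingers and red_tube above 1 N), for 0.2 s.
At the end, for the whole second after the job is handed in: Rocker in touch (over 0.13 rad); red-capped tube gripped, at rest, upright within 11 deg, tip in the cup (10 mm of its centre, under 10 mm above its floor), pressing it with over 3 N to 3-7 mm of travel; gripper off the cup; other tubes in the rack (value of joint cup between 0.003 and 0.007 m and horizontal distance between red_tube_tip and cup_seat below 0.01 m and z of red_tube_tip in the frame of cup_seat below 0.01 m and contact force between red_tube and cup above 3 N and angle between red_tube_center's own z axis and vertical below 0.2 rad and contact force between the fingers and red_tube above 2 N and contact force between each of the arm, the fingers and cup below 0.5 N and value of joint rocker above 0.13 rad and linear speed of red_tube below 0.02 m/s and z of each of blue_tube_center, yellow_tube_center, white_tube_center in the frame of rack below 0.075 m); the arm keeps its last pose, push and grip.
It fails at once if another tube is pulled up or shoved (more than 20 mm) (distance of any of blue_tube_center, yellow_tube_center, white_tube_center from where it was at the start of the episode above 0.02 m).
It fails at once if the speed dial is turned (its pointer moves more than 6 mm) (distance of dial_pointer from where it was at the start of the episode above 0.006 m).
It fails at once if the tip box, bottle or marker is shoved or knocked (more than 30 mm) (distance of any of tip_box_center, bottle_center, marker_center from where it was at the start of the episode above 0.03 m).
It also fails if it takes over 58 s, if anything falls off the work surface, if the arm or the gripper's body presses on something with over 40 N, if the wrist force passes 120 N, or if a joint passes its speed limit or range.

## Robot

A 7-joint arm with a two-finger parallel gripper is mounted at the origin on the work surface. World frame = base frame: x ahead of the robot, y to its left, z up, the work surface at z = 0. Lengths are in m, angles in degrees, forces in N, time in s.
With the tool pointing down it reaches from about 0.425 to 0.875 m from the base axis. Payload 4.7 kg.
Tool frame: the origin (TCP) lies on the mounting face of the last link; the fingertips stand 182 mm ahead of it and the grasp point (between the pads) lies 164 mm ahead of it; z points along the fingers, x is the direction in which the jaws open and shut, and the axes are right-handed (so a half turn about z gives the same grasp; the last joint's range is limited). The gripper opens to 87 mm and grips with 3 to 60 N. Pads are 19 mm wide; open, the fingers measure 117 mm over their backs; the gripper's body (75 mm by 190 mm) begins 51 mm behind the grasp point.
Start: joints at [-75.396, 18.392, -4.016, 83.108, 1.295, 78.541, -3.26], TCP at [0.155, 0.631, 0.405] pointing down, gripper open.
Joint ranges: [-163.93, 163.93], [-17.29, 119.83], [-79.2, 71.16], [3.27, 140.29], [-89.18, 269.18], [5.43, 117.66], [-154.24, 154.24]. Speed limits (degrees/s): [147.25, 147.25, 180, 180, 180, 180, 180].

## Interface

Orientations are given as [roll, pitch, yaw] about the fixed x, y, z axes, in that order (R = Rz(yaw) Ry(pitch) Rx(roll)).
In Python, from cell import status, cams, env, outline_of, landmark_of gives the robot as it stands. The module is installed in compiled form; this text tells all that it offers.
- The arm moves only by the tool jog_arm, never from a script. Its argument "rows" is a list of rows, each a list of 7 numbers: the closure, from 0 (fully open) to 1 (shut), then the shift along the tool's x, y, z in m, then the turn, a rotation vector about the tool's x, y, z in degrees. A call has 1 to 12 rows; each row shifts and turns the commanded pose from where the row before left it, along the tool's axes as they then stand; what a row does not reach is not made up. A row lasts 1/12 s, in which the tool goes at most 41.7 mm and 7.16 degrees, less where a joint would pass 70% of its speed; a pose out of reach is approached as far as the arm can. A call with a gripper value outside its range is refused whole. The fingers move at their own pace and stop on an object; "grip_force" is the grip in N (left out, the last holds). Time passes only in rows, so rows that do not move let the fingers close. It gives the time, the measured TCP pose, the force and the opening at its end, in the units of the state.
- status.get_obs(): the state, without advancing time (a new reading comes with each control period).
- cams.read_camera(name): name is "scene" or "top" or "wrist"; returns (picture, depth): 480x640x3 uint8, red, green, blue; 480x640 float32, m along the optical axis (not along the pixel's ray), 0 where there is no reading.
- cams.camera_params(name): a dict with "vfov" (degrees; the focal length in pixels is half the picture's height over the tangent of half this angle, whatever the lens; pixels are square), "cx", "cy" (the principal point, pixels), "eye" and "attitude" of the camera in the world. Camera axes: x right, y up, looking along -z (the intrinsics and any distortion apply to the point x, -y, -z); pixel columns grow to the right and rows downward; lengths in m; the calibration is good to about 2 mm. A picture is of the moment at which its call begins: read the wrist's pose just before it. camera_params takes no time and is no camera call; for the wrist camera it gives the pose at the moment of the call.
- env.sign_off(): hands the job in, once; it reports no verdict.
Trained networks look in the newest picture that a camera, given by its name, has taken for a name from the list of things; names that differ only in an ending like _2 or _b are one class to them, and where a whole thing is asked for, a point or a joint stands for the part that bears it (a point fixed in the world has none). Each returns a list of dicts, best first, with "conf" (0 to 1); they miss things now and then, are a little off and sometimes report something else, mostly with a low value. They report only what shows in the picture. A call takes as long as a camera call. They do not tell look-alikes from the thing itself.
- outline_of(camera, name): "pixels" (480x640 bool, what is visible of it) and "box" ([left, top, right, bottom] in pixels, round what is visible of it).
- landmark_of(camera, name): "position" ([row, column] in pixels: a listed point, or the origin of a listed thing).
The state is a dict: "time_s": time; "qpos": joint angles; "joint_velocities": joint speeds; "effort": joint torques, N m; "tool_pos": TCP position; "tool_rot": TCP orientation; "force": force on the tool from outside, world axes, zero at the start; "wrist_torque": the same for the moment, N m; "grip_width": finger opening in m.
Only numpy, scipy, OpenCV 4.12 (cv2) and the standard library are available. Lean on these libraries where they do the work, as an engineer would, in place of code of your own. Each camera call takes 0.05 s, during which the arm holds its last target. There are 200 camera calls.

## Working session

There is one attempt and no reset: what is moved stays moved. The work goes in short steps, Python scripts to look and compute and a tool call to move; the robot and the scene stay as the last step left them, time stands still between calls to the robot, and variables do not carry over. Pictures are saved under pics/ and viewed, about 8 in all and at most 12, crops included, and the job is handed in when it is done.

Besides the shell and the picture viewer there is one more tool, called after "Emit:" as name(argument=value, ...) on one line, values as JSON. jog_arm: Moves the arm, as the interface text tells. Its arguments: {"type":"object","properties":{"rows":{"type":"array"},"grip_force":{"type":"number"}},"required":["rows"]}

```bash
mkdir -p pics
cat > h.py <<'E'
import numpy as np, cv2
from scipy.spatial.transform import Rotation as R
from cell import status, cams, env, outline_of, landmark_of
def K(p):
    f=240/np.tan(np.radians(p['vfov'])/2); return f
def att(p):
    a=np.array(p['attitude'],float)
    if a.shape==(3,3): return a
    if a.size==4: return R.from_quat(a).as_matrix()
    return R.from_euler('xyz',a,degrees=True).as_matrix()
def ray(p,r,c):
    f=K(p); return att(p)@np.array([(c-p['cx'])/f,-(r-p['cy'])/f,-1.])
def pt(p,r,c,d): return np.array(p['eye'])+d*ray(p,r,c)
def atz(p,r,c,z):
    v=ray(p,r,c); e=np.array(p['eye']); return e+v*(z-e[2])/v[2]
E
python3 - <<'E'
from h import *
print(status.get_obs())
for n in ['scene','top']:
    p=cams.camera_params(n); print(n,p)
    im,d=cams.read_camera(n); cv2.imwrite(f'pics/{n}0.png',im[:,:,::-1]); np.save(n+'0.npy',d)
    for k in ['rocker_touch','cup_seat','dial_pointer','red_tube_center','blue_tube_center','yellow_tube_center','white_tube_center','rack','mixer','tip_box_center','bottle_center','marker_center']:
        for l in landmark_of(n,k)[:3]:
            r,c=l['position']; dd=d[min(479,max(0,int(r))),min(639,max(0,int(c)))]
            print(k,round(l['conf'],2),np.round([r,c]),np.round(pt(p,r,c,dd),3))
E
```

```text
{'time_s': 0.0, 'qpos': array([-75.39405699,  18.43818822,  -4.01480093,  83.17307643,
         1.29417863,  78.54109968,  -3.26025529]), 'joint_velocities': array([-0.02053015, -0.01155071, -0.05032469,  0.0431244 ,  0.07896123,
        0.03821857, -0.00280826]), 'effort': array([ 9.76675947e-04, -4.91312420e+01, -4.03412059e-01, -3.12520838e+01,
       -6.37270161e-02,  4.39820113e-02,  1.73934013e-04]), 'tool_pos': array([0.15501396, 0.63103891, 0.40368696]), 'tool_rot': array([1.79994874e+02, 1.07172299e-01, 7.62026488e+01]), 'force': array([-0.22240448,  0.29353551,  0.45190549]), 'wrist_torque': array([-0.04875352, -0.02205921,  0.03552567]), 'grip_width': 0.0868666314173041}
scene {'vfov': 51.135901601350014, 'cx': 319.1400035489371, 'cy': 239.75467197617314, 'eye': array([1.18448808, 0.14001389, 1.07186407]), 'attitude': array([ 33.48320197,   0.64216483, 100.96084531])}
rocker_touch 0.65 [219. 295.] [ 0.489 -0.066  0.075]
cup_seat 0.72 [233. 249.] [ 0.595 -0.145  0.144]
dial_pointer 0.59 [203. 262.] [ 0.444 -0.162  0.057]
red_tube_center 0.94 [242. 342.] [0.532 0.058 0.07 ]

[... 902 characters left out ...]
7 [285. 383.] [ 0.462 -0.147  0.072]
red_tube_center 0.71 [197. 264.] [0.664 0.144 0.119]
red_tube_center 0.67 [258. 294.] [0.52  0.067 0.118]
red_tube_center 0.48 [235. 251.] [0.574 0.172 0.12 ]
blue_tube_center 0.76 [239. 235.] [0.564 0.21  0.119]
yellow_tube_center 0.59 [245. 217.] [0.548 0.251 0.122]
white_tube_center 0.47 [252. 196.] [0.529 0.301 0.121]
rack 0.55 [244. 225.] [0.55  0.231 0.122]
rack 0.54 [267. 147.] [ 0.498  0.452 -0.002]
mixer 0.75 [250. 374.] [ 0.543 -0.123  0.112]
bottle_center 0.56 [230. 494.] [ 0.595 -0.405  0.117]
marker_center 0.61 [270. 151.] [0.491 0.437 0.009]
marker_center 0.55 [252. 195.] [0.531 0.303 0.125]
marker_center 0.39 [245. 214.] [0.548 0.259 0.119]
```

View pics/scene0.png

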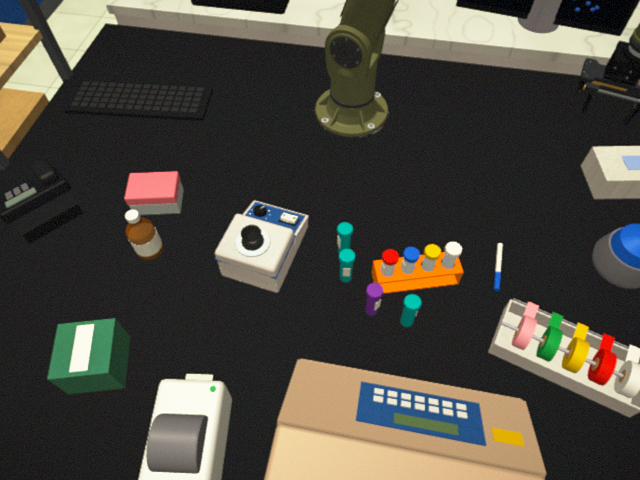

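View pics/top0.png

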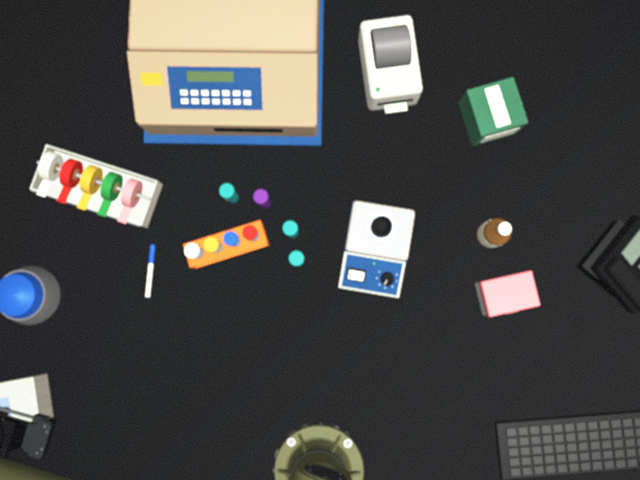

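Candidates for the red tube in the top view are the red cap at the rack's right end (233,251), purple (197,262), turquoise (191,227), (228,290) and (258,296), and a red tape roll (173,70). I choose the red cap in the rack. The mixer's rocker is at (275,356), its dial at (279,387) and its cup at (226,381). I'll move toward the rack and take a close look with the wrist camera.

Emit:
jog_arm(rows=[[0, -0.024, 0.0313, 0, 0, 0, 0], [0, -0.024, 0.0313, 0, 0, 0, 0], [0, -0.024, 0.0313, 0, 0, 0, 0], [0, -0.024, 0.0313, 0, 0, 0, 0], [0, -0.024, 0.0313, 0, 0, 0, 0], [0, -0.024, 0.0313, 0, 0, 0, 0], [0, -0.024, 0.0313, 0, 0, 0, 0], [0, -0.024, 0.0313, 0, 0, 0, 0], [0, -0.024, 0.0313, 0, 0, 0, 0], [0, -0.024, 0.0313, 0, 0, 0, 0], [0, -0.024, 0.0313, 0, 0, 0, 0], [0, -0.024, 0.0313, 0, 0, 0, 0]])

```text
time_s: 2.3
tool_pos: [0.4519, 0.2602, 0.4052]
tool_rot: [180.0, -0.1, 76.2]
force: [0.7, 0.3, 0.2]
grip_width: 0.087
```

```bash
cat > look.py <<'E'
import sys
from h import *
def look(tag,names,Z):
    o=status.get_obs(); p=cams.camera_params('wrist'); im,d=cams.read_camera('wrist')
    cv2.imwrite(f'pics/{tag}.png',im[:,:,::-1]); np.save(tag+'.npy',d)
    print(o['time_s'],o['tool_pos'],o['tool_rot'],p['eye'],p['attitude'],p['vfov'])
    for k in names:
        for l in landmark_of('wrist',k)[:3]:
            r,c=l['position']; dd=d[min(479,max(0,int(r))),min(639,max(0,int(c)))]
            print(k,round(l['conf'],2),np.round([r,c]),'depth',np.round(pt(p,r,c,dd),3),'atz',np.round(atz(p,r,c,Z[k]),3) if k in Z else '')
    return im,d,p
Z=dict(rocker_touch=.075,cup_seat=.140,red_tube_center=.064,blue_tube_center=.064,yellow_tube_center=.064,white_tube_center=.064,mixer=0,rack=0)
if __name__=='__main__': look(sys.argv[1],sys.argv[2:],Z)
E
python3 look.py w1 red_tube_center blue_tube_center yellow_tube_center white_tube_center rack
```

```text
2.3 [0.45194633 0.26018085 0.40520011] [ 1.79969855e+02 -5.62749727e-02  7.62118328e+01] [0.38459126 0.27638998 0.38440272] [-1.47476699e+01 -9.17233660e-03  7.61952448e+01] 59.66770356383659
red_tube_center 0.91 [407. 163.] depth [0.422 0.241 0.325] atz [0.587 0.082 0.064]
red_tube_center 0.75 [376. 261.] depth [0.567 0.18  0.083] atz [0.578 0.174 0.064]
blue_tube_center 0.72 [347. 310.] depth [0.426 0.264 0.309] atz [0.56  0.223 0.064]
rack 0.76 [306. 329.] depth [0.531 0.247 0.058] atz [0.557 0.242 0.   ]
```

View pics/w1.png

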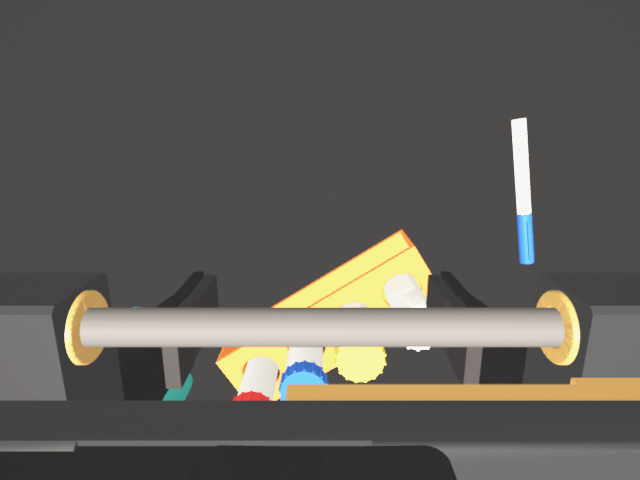

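The wrist view shows the red cap at (395,258), next to blue (380,305) and then yellow and white, at the rack end. That confirms the choice. Next I'll refine from the saved top and scene pictures.

Run:
```python
from h import *
p=cams.camera_params('top'); im=cv2.imread('pics/top0.png'); hsv=cv2.cvtColor(im,cv2.COLOR_BGR2HSV).astype(int)
H,S,V=hsv[...,0],hsv[...,1],hsv[...,2]
ps=cams.camera_params('scene'); ims=cv2.imread('pics/scene0.png'); hs=cv2.cvtColor(ims,cv2.COLOR_BGR2HSV).astype(int)
def cen(h,cond,box):
    m=np.zeros(h.shape[:2],bool); r0,r1,c0,c1=box; m[r0:r1,c0:c1]=cond(h[...,0],h[...,1],h[...,2])[r0:r1,c0:c1]
    n,l,s,c=cv2.connectedComponentsWithStats(m.astype(np.uint8)); i=1+s[1:,4].argmax(); return c[i][::-1],s[i]
red=lambda h,s,v:((h<5)|(h>172))&(s>150)&(v>90)
blue=lambda h,s,v:(abs(h-110)<12)&(s>120)&(v>80)
yel=lambda h,s,v:(h>20)&(h<35)&(s>120)&(v>90)
wh=lambda h,s,v:(s<60)&(v>150)
Pt={}
for n,f in dict(red=red,blue=blue,yel=yel,wh=wh).items():
    for nm,P,h,box in [('top',p,hsv,(215,270,178,275)),('scene',ps,hs,(238,292,375,465))]:
        c,s=cen(h,f,box); print(n,nm,np.round(c,1),s,np.round(atz(P,*c,.120),4))
# mixer: rocker white in panel, dial dark, cup
for nm,P,h,f,box,z in [('rocker',p,hsv,wh,(264,290,345,368),.073),('blue panel',p,hsv,blue,(245,300,335,410),.065),('cupblack',p,hsv,lambda h,s,v:v<60,(212,242,366,396),.154),('rocker_s',ps,hs,wh,(210,225,280,300),.073)]:
    c,s=cen(h,f,box); print(nm,np.round(c,1),s,np.round(atz(P,*c,z),4))
b=np.hstack([cv2.resize(im[195:305,330:420],(400,489)),cv2.resize(ims[195:290,215:310],(400,489))]); cv2.imwrite('pics/mix.png',b)
```

```text
red top [232.3 249.7] [243 226  14  14 142] [0.5799 0.1746 0.12  ]
red scene [256.3 389.8] [382 249  18  16 219] [0.5828 0.1726 0.12  ]
blue top [238.3 230.6] [224 232  14  13 138] [0.5647 0.2196 0.12  ]
blue scene [253.6 411. ] [403 246  18  17 218] [0.5673 0.2181 0.12  ]
yel top [244.1 210.4] [203 237  16  16 200] [0.5501 0.2672 0.12  ]
yel scene [251.3 431.9] [424 244  18  16 223] [0.5525 0.2634 0.12  ]
wh top [250.6 192.5] [184 243  19  16 232] [0.5337 0.3094 0.12  ]
wh scene [249.1 452.9] [445 242  17  17 217] [0.5382 0.3091 0.12  ]
rocker [275.1 355.7] [347 269  18  13 190] [ 0.4848 -0.0807  0.073 ]
blue panel [273.6 372.6] [ 343  256   58   38 1221] [ 0.4895 -0.1223  0.065 ]
cupblack [226.2 381.1] [372 218  19  18 256] [ 0.5958 -0.1345  0.154 ]
rocker_s [217.3 288.1] [280 212  18  11 122] [ 0.4868 -0.0845  0.073 ]
```

View pics/mix.png

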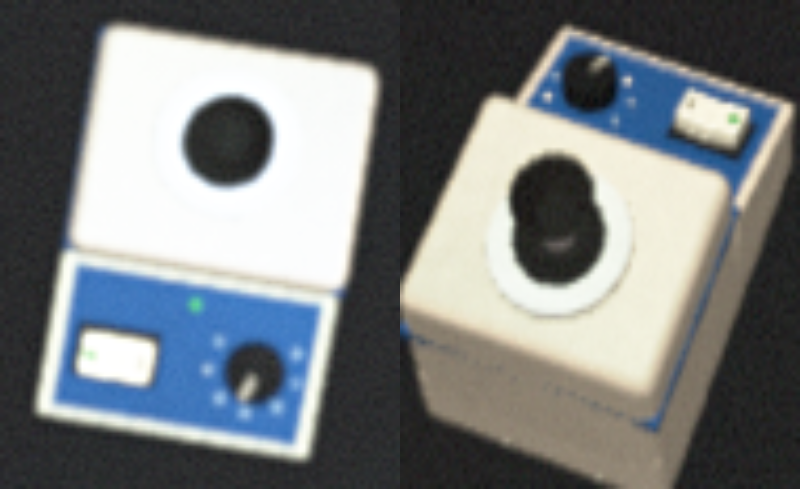

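The green dot is on the robot's left end of the rocker, at (355,90) in the left half of the crop. I'll press there with closed fingers, jaw axis along the mixer's y, a little outboard of the dot.

Emit:
jog_arm(rows=[[1, -0.0337, 0.0123, 0, 0, 0, 0], [1, -0.0337, 0.0123, 0, 0, 0, 0], [1, -0.0337, 0.0123, 0, 0, 0, 0], [1, -0.0337, 0.0123, 0, 0, 0, 0], [1, -0.0337, 0.0123, 0, 0, 0, 0], [1, -0.0337, 0.0123, 0, 0, 0, 0], [1, -0.0337, 0.0123, 0, 0, 0, 0], [1, -0.0337, 0.0123, 0, 0, 0, 0], [1, -0.0337, 0.0123, 0, 0, 0, 0], [1, 0, 0, 0, 0, 0, -6.2], [1, 0, 0, 0.04, 0, 0, 0], [1, 0, 0, 0.03, 0, 0, 0]])

```text
time_s: 3.6
tool_pos: [0.4868, -0.0578, 0.3346]
tool_rot: [179.8, -0.1, 82.5]
force: [-0.4, 0.8, -1.1]
grip_width: 0.0152
```

```bash
python3 look.py w2 rocker_touch cup_seat dial_pointer
python3 - <<'E'
from h import *
p=cams.camera_params('scene'); im,d=cams.read_camera('scene')
w=im[:,:,::-1]
cv2.imwrite('pics/s2.png',np.hstack([cv2.resize(cv2.imread('pics/w2.png'),(400,300)),cv2.resize(w[150:300,205:405],(400,300))]))
E
```

```text
3.6 [ 0.48682741 -0.05781696  0.3346255 ] [ 1.79813850e+02 -9.75890541e-02  8.25305618e+01] [ 0.41810148 -0.04912391  0.31362542] [-1.48965004e+01 -5.21255114e-02  8.25149837e+01] 59.66770356383659
rocker_touch 0.96 [241. 300.] depth [ 0.483 -0.07   0.076] atz [ 0.483 -0.07   0.075]
dial_pointer 0.56 [221. 160.] depth [ 0.461 -0.15   0.073] atz
```

View pics/s2.png

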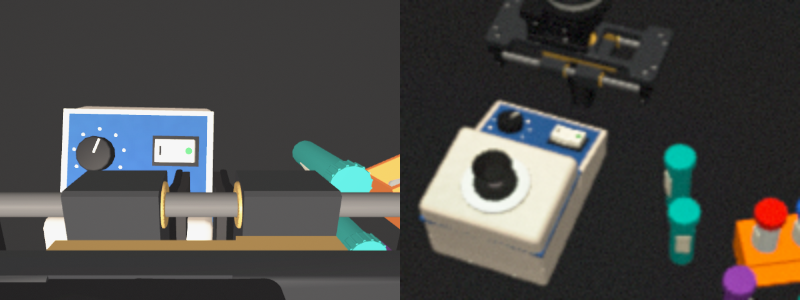

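The wrist view puts the dot at (0.483, -0.070, 0.076), which agrees with the model. I'll correct the offset and descend.

Emit:
jog_arm(rows=[[1, -0.0045, -0.0035, 0.02, 0, 0, 0], [1, 0, 0, 0.03, 0, 0, 0], [1, 0, 0, 0.015, 0, 0, 0], [1, 0, 0, 0.004, 0, 0, 0], [1, 0, 0, 0.002, 0, 0, 0], [1, 0, 0, 0, 0, 0, 0], [1, 0, 0, 0, 0, 0, 0]])

```text
time_s: 4.43
tool_pos: [0.4833, -0.0628, 0.2656]
tool_rot: [179.8, -0.0, 82.4]
force: [-0.5, 0.7, 1.0]
grip_width: 0.0004
```

Emit:
jog_arm(rows=[[1, 0, 0, 0.002, 0, 0, 0], [1, 0, 0, 0.002, 0, 0, 0], [1, 0, 0, 0.001, 0, 0, 0], [1, 0, 0, 0.001, 0, 0, 0], [1, 0, 0, 0, 0, 0, 0]])

```text
time_s: 4.85
tool_pos: [0.483, -0.0623, 0.2585]
tool_rot: [179.9, -0.1, 82.4]
force: [1.3, 1.3, 4.6]
grip_width: 0.0004
```

Emit:
jog_arm(rows=[[1, 0, 0, 0.001, 0, 0, 0], [1, 0, 0, 0.001, 0, 0, 0], [1, 0, 0, 0.001, 0, 0, 0], [1, 0, 0, 0, 0, 0, 0]])

```text
time_s: 5.18
tool_pos: [0.4834, -0.062, 0.2564]
tool_rot: [179.9, -0.1, 82.5]
force: [-0.5, 3.8, 12.9]
grip_width: 0.0003
```

Emit:
jog_arm(rows=[[1, 0, 0, 0.001, 0, 0, 0], [1, 0, 0, 0.001, 0, 0, 0], [1, 0, 0, 0, 0, 0, 0], [1, 0, 0, 0, 0, 0, 0]])

```text
time_s: 5.52
tool_pos: [0.4836, -0.0621, 0.2559]
tool_rot: [179.9, -0.2, 82.4]
force: [-5.6, 5.1, 24.4]
grip_width: 0.0003
```

Force climbs steeply with almost no travel, so I'm at the stop. I'll raise and check.

Emit:
jog_arm(rows=[[1, 0, 0, -0.01, 0, 0, 0], [1, 0, 0, -0.035, 0, 0, 0], [0.3, 0, 0, -0.035, 0, 0, 0], [0.3, 0, 0, 0, 0, 0, 0], [0.3, 0, 0, 0, 0, 0, 0]])

```text
time_s: 5.93
tool_pos: [0.4826, -0.0635, 0.3342]
tool_rot: [179.8, -0.0, 82.4]
force: [-0.1, 0.9, 0.5]
grip_width: 0.0134
```

Run:
```python
from look import *
im,d,p=look('w3',['rocker_touch'],Z)
cv2.imwrite('pics/w3c.png',cv2.resize(im[190:290,200:360,::-1],(640,400)))
d2=np.load('w2.npy'); 
# heights along the rocker, local
from h import *
for c in range(244,330,6): print(c,[round(float(pt(p,r,c,d[r,c])[2])*1000,1) for r in (236,244,252)],np.round(pt(p,244,c,d[244,c])[:2],3))
```

```text
5.9333 [ 0.48259441 -0.06350178  0.33423218] [ 1.79825822e+02 -3.71865111e-02  8.23867611e+01] [ 0.41390958 -0.05466882  0.31326684] [-1.48893755e+01  8.33789546e-03  8.23719484e+01] 59.66770356383659
rocker_touch 0.56 [246. 317.] depth [ 0.485 -0.067  0.072] atz [ 0.484 -0.067  0.075]
244 [62.0, 62.5, 65.0] [ 0.48  -0.112]
250 [61.7, 63.5, 65.1] [ 0.48  -0.109]
256 [62.3, 63.5, 64.6] [ 0.481 -0.105]
262 [77.2, 77.2, 79.3] [ 0.477 -0.099]
268 [75.2, 77.5, 78.5] [ 0.478 -0.095]
274 [313.3, 75.3, 76.5] [ 0.479 -0.092]
280 [73.9, 74.2, 76.2] [ 0.48  -0.089]
286 [73.2, 74.1, 75.3] [ 0.48  -0.085]
292 [72.3, 73.1, 73.2] [ 0.481 -0.082]
298 [71.3, 72.1, 73.2] [ 0.482 -0.078]
304 [71.1, 72.4, 74.0] [ 0.482 -0.075]
310 [69.9, 71.1, 73.6] [ 0.483 -0.071]
316 [69.1, 72.1, 74.3] [ 0.483 -0.067]
322 [69.4, 69.7, 71.3] [ 0.484 -0.064]
328 [62.2, 61.6, 64.2] [ 0.487 -0.061]
```

View pics/w3c.png

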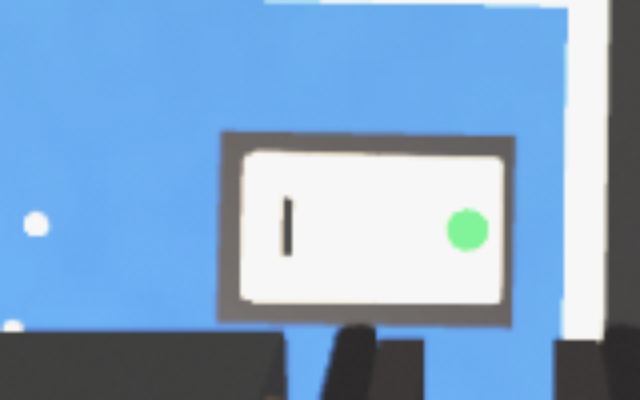

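The rocker surface slopes 7.3 mm over 34 mm (about 0.21 rad), green end down, so touch mode is set. Now the red tube.

Emit:
jog_arm(rows=[[0, 0.0355, 0.0095, -0.005, 0, 0, 0], [0, 0.0355, 0.0095, -0.005, 0, 0, 0], [0, 0.0355, 0.0095, -0.005, 0, 0, 0], [0, 0.0355, 0.0095, -0.005, 0, 0, 0], [0, 0.0355, 0.0095, -0.005, 0, 0, 0], [0, 0.0355, 0.0095, -0.005, 0, 0, 0], [0, 0.0355, 0.0095, -0.005, 0, 0, 0], [0, 0, 0, 0, 0, 0, 7.1], [0, 0, 0, 0, 0, 0, 7.1], [0, 0, 0, 0, 0, 0, 7.1], [0, 0, 0, 0, 0, 0, 7.1], [0, 0, 0, 0, 0, 0, 7.1]])

```text
time_s: 7.03
tool_pos: [0.5805, 0.1743, 0.3652]
tool_rot: [-179.9, 0.3, 46.5]
force: [0.3, -0.1, 0.1]
grip_width: 0.0864
```

Emit:
jog_arm(rows=[[0, 0, 0, 0, 0, 0, 7.1], [0, 0, 0, 0, 0, 0, 7.1], [0, 0, 0, 0, 0, 0, 7.1], [0, 0, 0, 0, 0, 0, 7.1], [0, 0, 0, 0, 0, 0, 0], [0, 0, 0, 0, 0, 0, 0]])

```text
time_s: 7.53
tool_pos: [0.5806, 0.1744, 0.366]
tool_rot: [179.9, 0.2, 18.7]
force: [1.0, 0.4, 0.5]
grip_width: 0.0872
```

```bash
python3 look.py w4 red_tube_center
python3 - <<'E'
from h import *
print(status.get_obs()['qpos'])
p=cams.camera_params('wrist'); im=cv2.imread('pics/w4.png'); h=cv2.cvtColor(im,cv2.COLOR_BGR2HSV).astype(int)
m=((h[...,0]<5)|(h[...,0]>172))&(h[...,1]>150)&(h[...,2]>90)
n,l,s,c=cv2.connectedComponentsWithStats(m.astype(np.uint8)); i=1+s[1:,4].argmax(); print(s[i],c[i],atz(p,c[i][1],c[i][0],.118))
E
```

```text
7.5333 [0.5805863  0.17444556 0.36595854] [179.94714963   0.18232013  18.69198301] [0.55827634 0.239722   0.34514151] [-14.82061518   0.22463865  18.67533538] 59.66770356383659
red_tube_center 0.95 [230. 320.] depth [0.574 0.186 0.122] atz [0.579 0.172 0.064]
red_tube_center 0.88 [292. 423.] depth [0.655 0.159 0.087] atz [0.664 0.152 0.064]
red_tube_center 0.76 [194. 487.] depth [0.665 0.233 0.094] atz [0.678 0.232 0.064]
[-47.98075032  15.90512301  34.52186433  93.74491713  -9.29610974
  73.35653835   6.86423801]
[ 289  216   63   67 3184] [320.04020101 249.41551508] [0.57913813 0.17382113 0.118     ]
```

View pics/w4.png

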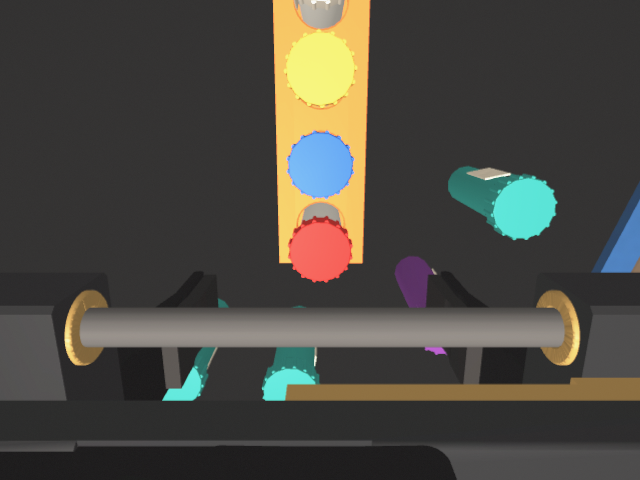

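The view shows the red cap centred between the jaws at (249,320), with blue behind at (165,320). Purple is at (300,420), right of the fingers and clear of them. Descend and grip.

Emit:
jog_arm(rows=[[0, 0, 0, 0.035, 0, 0, 0], [0, 0, 0, 0.035, 0, 0, 0], [0, 0, 0, 0.035, 0, 0, 0], [0, 0, 0, 0.012, 0, 0, 0], [0, 0, 0, 0, 0, 0, 0], [1, 0, 0, 0, 0, 0, 0], [1, 0, 0, 0, 0, 0, 0], [1, 0, 0, 0, 0, 0, 0], [1, 0, 0, 0, 0, 0, 0], [1, 0, 0, 0, 0, 0, 0], [1, 0, 0, 0, 0, 0, 0], [1, 0, 0, 0, 0, 0, 0]], grip_force=30)

```text
time_s: 8.63
tool_pos: [0.5811, 0.1747, 0.2513]
tool_rot: [-180.0, -0.0, 18.5]
force: [0.3, -0.9, 0.1]
grip_width: 0.0484
```

Emit:
jog_arm(rows=[[1, 0, 0, 0, 0, 0, 0], [1, 0, 0, 0, 0, 0, 0], [1, 0, 0, 0, 0, 0, 0], [1, 0, 0, 0, 0, 0, 0], [1, 0, 0, 0, 0, 0, 0], [1, 0, 0, 0, 0, 0, 0]])

```text
time_s: 9.13
tool_pos: [0.581, 0.1746, 0.2508]
tool_rot: [-180.0, -0.0, 18.5]
force: [0.5, 0.5, -0.3]
grip_width: 0.0337
```

Emit:
jog_arm(rows=[[1, 0, 0, 0, 0, 0, 0], [1, 0, 0, 0, 0, 0, 0], [1, 0, 0, 0, 0, 0, 0], [1, 0, 0, 0, 0, 0, 0]])

```text
time_s: 9.47
tool_pos: [0.581, 0.1746, 0.2508]
tool_rot: [-180.0, -0.0, 18.5]
force: [-0.0, -0.5, 0.8]
grip_width: 0.0339
```

The width of 33.9 mm suggests the pads reach the cap. I'll reopen a little, go lower and regrip on the body.

Emit:
jog_arm(rows=[[0.45, 0, 0, 0, 0, 0, 0], [0.45, 0, 0, 0, 0, 0, 0], [0.45, 0, 0, 0, 0, 0, 0], [0.45, 0, 0, 0.004, 0, 0, 0], [0.45, 0, 0, 0.003, 0, 0, 0], [0.45, 0, 0, 0, 0, 0, 0], [1, 0, 0, 0, 0, 0, 0], [1, 0, 0, 0, 0, 0, 0], [1, 0, 0, 0, 0, 0, 0], [1, 0, 0, 0, 0, 0, 0], [1, 0, 0, 0, 0, 0, 0], [1, 0, 0, 0, 0, 0, 0]])

```text
time_s: 10.47
tool_pos: [0.5811, 0.1746, 0.2439]
tool_rot: [-180.0, -0.0, 18.5]
force: [0.1, 0.2, 0.1]
grip_width: 0.032
```

Emit:
jog_arm(rows=[[1, 0, 0, 0, 0, 0, 0], [1, 0, 0, 0, 0, 0, 0], [1, 0, 0, 0, 0, 0, 0], [1, 0, 0, 0, 0, 0, 0]])

```text
time_s: 10.8
tool_pos: [0.5811, 0.1746, 0.2438]
tool_rot: [-180.0, -0.0, 18.5]
force: [0.4, 0.8, 0.1]
grip_width: 0.0325
```

Run:
```python
from h import *
im,d=cams.read_camera('scene'); im2,_=cams.read_camera('wrist')
cv2.imwrite('pics/g5.png',np.hstack([cv2.resize(im[170:320,320:480,::-1],(430,403)),cv2.resize(im2[180:480,130:510,::-1],(370,403))]))
```

```text
(no output)
```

View pics/g5.png

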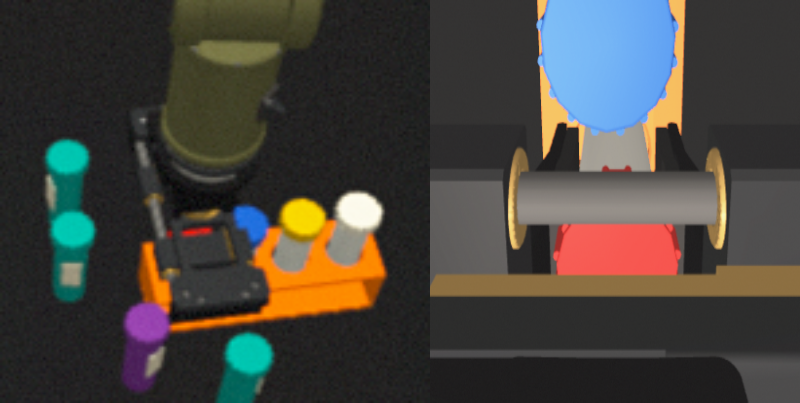

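Emit:
jog_arm(rows=[[1, 0, 0, -0.01, 0, 0, 0], [1, 0, 0, -0.015, 0, 0, 0], [1, 0, 0, -0.02, 0, 0, 0], [1, 0, 0, -0.025, 0, 0, 0], [1, 0, 0, -0.025, 0, 0, 0], [1, 0, 0, -0.025, 0, 0, 0], [1, 0, 0, -0.025, 0, 0, 0], [1, 0, 0, -0.025, 0, 0, 0], [1, 0, 0, -0.02, 0, 0, 0], [1, 0, 0, 0, 0, 0, 0], [1, 0, 0, 0, 0, 0, 0]])

```text
time_s: 11.82
tool_pos: [0.5811, 0.1743, 0.4353]
tool_rot: [-180.0, -0.2, 18.5]
force: [0.1, 1.1, -0.2]
grip_width: 0.0324
```

Run:
```python
from h import *
for n in ('scene','top','wrist'):
    p=cams.camera_params(n); im,d=cams.read_camera(n); cv2.imwrite(f'pics/{n}6.png',im[:,:,::-1])
    for k in ('red_tube_tip','red_tube_center'):
        for l in landmark_of(n,k)[:5]:
            r,c=l['position']; print(n,k,round(l['conf'],2),np.round([r,c],1),np.round(pt(p,r,c,d[int(r),int(c)]),3),'atz',atz(p,r,c,.197 if k.endswith('tip') else .255).round(3))
im=cv2.imread('pics/scene6.png'); cv2.imwrite('pics/s6.png',cv2.resize(im[130:300,300:480],(720,600)) )
```

```text
scene red_tube_tip 0.88 [252.7 342.2] [0.589 0.067 0.113] atz [0.641 0.073 0.197]
scene red_tube_tip 0.85 [314.  368.8] [0.674 0.147 0.002] atz [0.767 0.145 0.197]
scene red_tube_tip 0.71 [263.6 407.5] [0.579 0.215 0.094] atz [0.642 0.207 0.197]
scene red_tube_tip 0.69 [324.7 406.7] [0.699 0.233 0.033] atz [0.776 0.218 0.197]
scene red_tube_tip 0.46 [238.4 392.7] [0.454 0.178 0.003] atz [0.587 0.171 0.197]
scene red_tube_center 0.89 [303.3 372.8] [0.683 0.151 0.077] atz [0.773 0.149 0.255]
scene red_tube_center 0.83 [240.2 345.9] [0.534 0.067 0.083] atz [0.647 0.08  0.255]
scene red_tube_center 0.81 [268.7 345.5] [0.611 0.079 0.084] atz [0.711 0.089 0.255]
scene red_tube_center 0.77 [312.  412.1] [0.696 0.236 0.093] atz [0.777 0.22  0.255]
scene red_tube_center 0.49 [217.9 398. ] [0.657 0.169 0.365] atz [0.575 0.174 0.255]
top red_tube_tip 0.65 [263.5 303.1] [0.515 0.051 0.   ] atz [0.504 0.043 0.197]
top red_tube_tip 0.53 [232.9 293.2] [0.581 0.071 0.112] atz [0.572 0.066 0.197]
top red_tube_tip 0.47 [203.5 264.1] [0.652 0.144 0.105] atz [0.638 0.134 0.197]
top red_tube_center 0.71 
[... 189 characters left out ...]
4 0.121] atz [0.634 0.129 0.255]
top red_tube_center 0.26 [268.8 150. ] [0.493 0.44  0.014] atz [0.483 0.37  0.255]
wrist red_tube_tip 0.96 [278.7 231.3] [0.521 0.074 0.031] atz [0.537 0.147 0.197]
wrist red_tube_tip 0.66 [247.8 395.2] [0.655 0.158 0.049] atz [0.616 0.191 0.197]
wrist red_tube_tip 0.64 [255.4 319. ] [0.575 0.186 0.237] atz [0.578 0.174 0.197]
wrist red_tube_center 0.92 [183.  455.7] [0.662 0.231 0.111] atz [0.613 0.235 0.255]
wrist red_tube_center 0.9 [298.7 321. ] [0.576 0.186 0.283] atz [0.58  0.175 0.255]
wrist red_tube_center 0.83 [261.9 402.7] [0.655 0.157 0.087] atz [0.605 0.2   0.255]
wrist red_tube_center 0.79 [297.9 218.8] [0.55  0.202 0.334] atz [0.54  0.162 0.255]
```

View pics/s6.png

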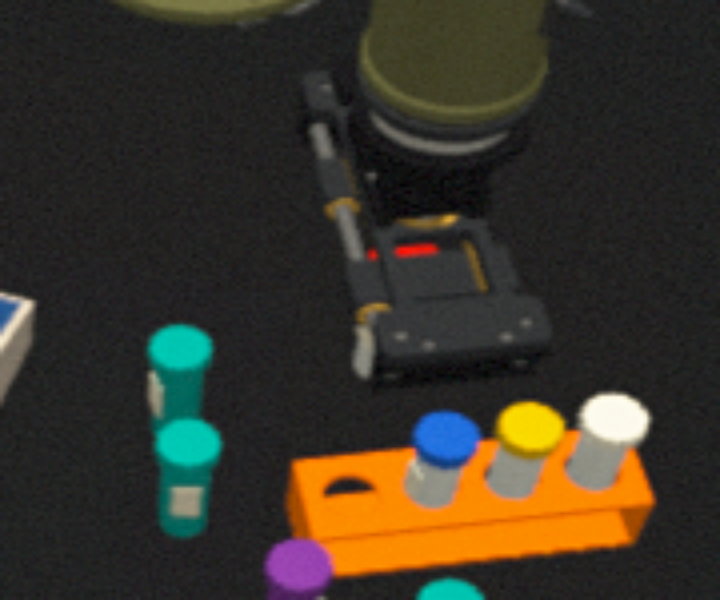

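The tube is out, upright and directly under the tool; the neighbours are untouched. I'll pass over the cup, a little beyond it, to measure it with the wrist camera.

Emit:
jog_arm(rows=[[1, -0.0105, 0.0367, 0, 0, 0, 0], [1, -0.0105, 0.0367, 0, 0, 0, 0], [1, -0.0105, 0.0367, 0, 0, 0, 0], [1, -0.0105, 0.0367, 0, 0, 0, 0], [1, -0.0105, 0.0367, 0, 0, 0, 0], [1, -0.0105, 0.0367, 0, 0, 0, 0], [1, -0.0105, 0.0367, 0, 0, 0, 0], [1, -0.0105, 0.0367, 0, 0, 0, 0], [1, -0.0105, 0.0367, 0, 0, 0, 0], [1, -0.0105, 0.0367, 0, 0, 0, 0], [1, -0.0105, 0.0367, 0, 0, 0, 0], [1, 0, 0, 0, 0, 0, 0]])

```text
time_s: 13.27
tool_pos: [0.5965, -0.2546, 0.4338]
tool_rot: [179.6, 0.2, 17.8]
force: [-2.2, -1.5, -0.2]
grip_width: 0.0325
```

Emit:
jog_arm(rows=[[1, 0, 0, 0, 0, 0, 0], [1, 0, 0, 0, 0, 0, 0]])

```text
time_s: 13.43
tool_pos: [0.5997, -0.2446, 0.4333]
tool_rot: [-179.9, 0.0, 18.5]
force: [0.7, -0.7, -0.6]
grip_width: 0.0323
```

Run:
```python
from look import *
im,d,p=look('w7',['cup_seat','red_tube_tip'],dict(Z,red_tube_tip=.1975))
m=outline_of('wrist','cup_seat')
if m:
    ys,xs=np.nonzero(m[0]['pixels']); print(m[0]['conf'],m[0]['box'],len(ys))
g=cv2.cvtColor(im,cv2.COLOR_RGB2GRAY)
cv2.imwrite('pics/w7v.png',im[:,:,::-1])
# rim: depth points with z in .148-.160
r,c=np.mgrid[0:480,0:640]; f=K(p); v=np.stack([(c-p['cx'])/f,-(r-p['cy'])/f,-np.ones_like(d)],-1)*d[...,None]
P=v@att(p).T+np.array(p['eye'])
q=(abs(P[...,2]-.153)<.006)&(np.hypot(P[...,0]-.599,P[...,1]+.136)<.045)
x=P[q][:,:2]; print(len(x),x.min(0),x.max(0))
# outer circle fit on hull
h=cv2.convexHull((x*1e4).astype(np.float32)); print(np.array(cv2.minEnclosingCircle(h)[0])/1e4,cv2.minEnclosingCircle(h)[1]/1e4)
```

```text
13.4333 [ 0.59974211 -0.24461827  0.43334635] [-1.79941653e+02  3.16823152e-03  1.84870625e+01] [ 0.5777023  -0.17918755  0.41263244] [-14.71047751   0.04958274  18.47419251] 59.66770356383659
cup_seat 0.7 [ 72. 374.] depth [ 0.598 -0.139  0.138] atz [ 0.598 -0.14   0.14 ]
red_tube_tip 0.74 [254. 318.] depth [ 0.593 -0.233  0.236] atz [ 0.597 -0.244  0.198]
0.71 [337.0, 21.4, 417.6, 109.4] 5397
3007 [ 0.57302244 -0.16231442] [ 0.61955226 -0.11564159]
[ 0.59648296 -0.13890034] 0.023489851379394532
```

View pics/w7v.png

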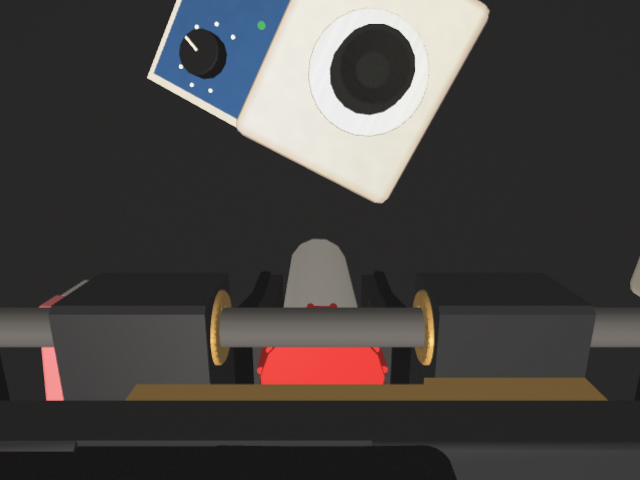

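The cup is at (70,372) and its rim circle fits at (0.5965, -0.139), r 23.5 mm. The tube tip hangs at (0.597, -0.244). I'll shift +105 mm in y and begin lowering.

Emit:
jog_arm(rows=[[1, 0.0111, -0.0332, 0, 0, 0, 0], [1, 0.0111, -0.0332, 0, 0, 0, 0], [1, 0.0111, -0.0331, 0, 0, 0, 0], [1, 0, 0, 0, 0, 0, 0], [1, 0, 0, 0, 0, 0, 0], [1, 0, 0, 0.02, 0, 0, 0], [1, 0, 0, 0.02, 0, 0, 0], [1, 0, 0, 0.009, 0, 0, 0], [1, 0, 0, 0, 0, 0, 0], [1, 0, 0, 0, 0, 0, 0], [1, 0, 0, 0, 0, 0, 0]])

```text
time_s: 14.55
tool_pos: [0.5998, -0.1406, 0.3859]
tool_rot: [179.9, -0.1, 18.5]
force: [0.4, -0.0, -0.7]
grip_width: 0.0323
```

Run:
```python
from h import *
F=[]
for i in range(6):
    p=cams.camera_params('wrist'); im,d=cams.read_camera('wrist'); F.append(status.get_obs()['force'])
print(np.mean(F,0),np.std(F,0),status.get_obs()['tool_pos'])
cv2.imwrite('pics/w8.png',im[180:360,200:440,::-1])
```

```text
[-0.03283312 -0.30976509 -0.55099871] [0.36462667 0.55303819 0.3965327 ] [ 0.59973009 -0.14006458  0.38529361]
```

Emit:
jog_arm(rows=[[1, 0, 0, 0.002, 0, 0, 0], [1, 0, 0, 0.002, 0, 0, 0], [1, 0, 0, 0.002, 0, 0, 0], [1, 0, 0, 0.001, 0, 0, 0], [1, 0, 0, 0.001, 0, 0, 0], [1, 0, 0, 0, 0, 0, 0], [1, 0, 0, 0, 0, 0, 0]])

```text
time_s: 15.43
tool_pos: [0.5997, -0.1402, 0.3772]
tool_rot: [180.0, -0.0, 18.5]
force: [-0.6, -0.4, 3.2]
grip_width: 0.0327
```

Emit:
jog_arm(rows=[[1, 0, 0, 0.001, 0, 0, 0], [1, 0, 0, 0.001, 0, 0, 0], [1, 0, 0, 0.001, 0, 0, 0], [1, 0, 0, 0.001, 0, 0, 0], [1, 0, 0, 0, 0, 0, 0], [1, 0, 0, 0, 0, 0, 0], [1, 0, 0, 0, 0, 0, 0]])

```text
time_s: 16.02
tool_pos: [0.5998, -0.1402, 0.3736]
tool_rot: [180.0, -0.1, 18.5]
force: [-0.9, -0.9, 7.2]
grip_width: 0.0323
```

Run:
```python
from h import *
F=[]
for i in range(8):
    p=cams.camera_params('wrist'); im,d=cams.read_camera('wrist'); o=status.get_obs(); F.append(o['force'])
print(np.mean(F,0),np.std(F,0),o['tool_pos'],o['grip_width'],o['time_s'],o['wrist_torque'])
cv2.imwrite('pics/w9.png',im[:,:,::-1])
s,d=cams.read_camera('scene')
cv2.imwrite('pics/f9.png',np.hstack([cv2.resize(im[:,:,::-1],(440,330)),cv2.resize(s[150:300,210:360,::-1],(330,330))]))
```

```text
[-0.70109191  0.0764465   6.55300779] [0.63499245 0.26111203 0.47268188] [ 0.59981379 -0.14022441  0.37358646] 0.032258314570650114 16.4167 [-0.14745613  0.1929933   0.00318834]
```

View pics/f9.png

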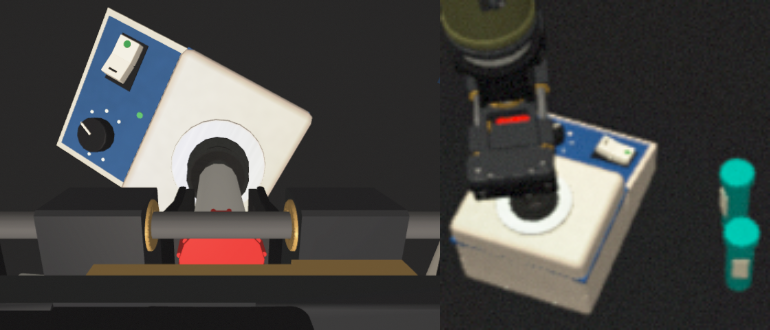

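Emit:
jog_arm(rows=[[1, 0, 0, 0.0008, 0, 0, 0], [1, 0, 0, 0, 0, 0, 0], [1, 0, 0, 0, 0, 0, 0], [1, 0, 0, 0, 0, 0, 0], [1, 0, 0, 0, 0, 0, 0]])

```text
time_s: 16.88
tool_pos: [0.5999, -0.1402, 0.373]
tool_rot: [180.0, -0.1, 18.5]
force: [-0.9, 0.2, 6.6]
grip_width: 0.0324
```

Run:
```python
from h import *
F=[]
for i in range(8):
    p=cams.camera_params('wrist'); im,d=cams.read_camera('wrist'); o=status.get_obs(); F.append(o['force'])
print(np.mean(F,0),o['tool_pos'],o['grip_width'],o['time_s'])
# rim height of the cup, black ring behind tube
r,c=np.mgrid[0:480,0:640]; f=K(p); v=np.stack([(c-p['cx'])/f,-(r-p['cy'])/f,-np.ones_like(d)],-1)*d[...,None]
P=v@att(p).T+np.array(p['eye']); rr=np.hypot(P[...,0]-.597,P[...,1]+.139)
q=(rr<.0245)&(rr>.020)&(P[...,2]>.13)&(P[...,2]<.165)&(r<265); print('rim z pct',q.sum(),np.percentile(P[q][:,2],[10,50,90]))
q7=np.load('w7.npy')
for l in landmark_of('wrist','rocker_touch')[:1]:
    a,b=l['position']; print('dot',l['conf'],pt(p,a,b,d[int(a),int(b)]))
```

```text
[-0.51938353 -0.517673    6.94771393] [ 0.59988081 -0.14026673  0.37298649] 0.032030275251014664 17.2833
rim z pct 939 [0.14772879 0.14854653 0.14940194]
dot 0.76 [ 0.48396572 -0.06608092  0.07226362]
```

The net push is about 7.5 N and the cup rim is at 148.5 mm against 154 mm when up, so travel is about 5 mm. Handing in.

```bash
python3 -c "
from cell import env
print(env.sign_off())"
```

```text
the job is handed in; nothing more can be done
None
```

The mixer is in touch mode, and the red-capped tube stands upright in its cup, still gripped and held pressed. I handed the job in at about 17 s of the 58 s allowed; no verdict is reported.

- **Rocker:** I pressed the green-dot end down to its stop. Depth readings then showed it tilted about 0.21 rad, green end down, and a later look still had the dot at the lowered height.
- **Tube and cup:** The last readings were a net push of about 7.5 N and the cup rim at 148.5 mm instead of 154 mm. That is roughly 4.5 mm of travel by force and 5.5 mm by depth, so the two agree to about 1 mm and both sit well inside 3–7 mm.
- **Tip position:** The tip was aimed to within about 3 mm of the cup centre, and the picture shows it inside the cup with the fingers above the rim.
- **Grip:** The opening reads 32 mm rather than the tube's 29 mm, probably because the pads also touch the cap's lower edge. My first grip read 33.9 mm, so I reopened and regripped about 7 mm lower. I saw no slipping during the lift or the press.
- **Other things:** After the lift, the scene view showed the other three tubes in place. I touched neither the dial nor the tip box, bottle or marker, but I did not measure them again at the end.

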